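# Take the forming plug out of its bayonet mount

## Robot

A 6-joint arm with a two-finger parallel gripper is mounted at the origin on the work surface. World frame = base frame: x ahead of the robot, y to its left, z up, the work surface at z = 0. Lengths are in m, angles in rad, forces in N, time in s.
With the tool pointing down it reaches from about 0.375 to 0.975 m from the base axis. Payload 3.8 kg.
Tool frame: the origin (TCP) lies between the finger pads; the fingertips stand 22 mm ahead of it and the grasp point (between the pads) lies 3 mm ahead of it; z points along the fingers, y is the direction in which the jaws open and shut (so a half turn about z gives the same grasp; the last joint's range is limited). The gripper opens to 85 mm and grips with 20 to 120 N. Pads are 22 mm wide; open, the fingers measure 114 mm over their backs; the gripper's body (76 mm by 85 mm) begins 54 mm behind the grasp point. The pads swing forward as they close: fully open they stand 13 mm farther back than shut.
Start: joints at [-1.227, 0.264, 1.604, -0, 1.274, -0.037], TCP at [0.251, -0.627, 0.253] pointing down, gripper open.
Joint ranges: [-2.63, 2.63], [-0.94, 2.18], [0.31, 2.57], [-1.31, 4.45], [0, 2.66], [-2.55, 2.55]. Speed limits (rad/s): [2.57, 2.57, 3.14, 3.14, 3.14, 3.14].

## Interface

Orientations are given as a rotation vector (axis times angle).
In Python, from workcell import * gives the robot as it stands.
- The arm moves only by the tool step_arm, never from a script. Its argument "motion" is a list that holds one entry, the list of rows, each a list of 7 numbers: the finger opening in m, from 0 to 0.0854, then the shift along the world's x, y, z in m, then the turn, a rotation vector about the world's x, y, z in degrees. A call has exactly 8 rows; each row is the pose to reach, as a shift and turn from the pose measured when the call began; what a row does not reach only later rows make up. A row lasts 1/8 s, in which the tool goes at most 62.5 mm and 10.7 degrees, less where a joint would pass 70% of its speed; a pose out of reach is approached as far as the arm can. A call with a gripper value outside its range is refused whole. The fingers move at their own pace and stop on an object; "newtons" is the grip in N (left out, the last holds). Time passes only in rows, so rows that repeat a pose let the fingers close, or fill a call up. It gives the time, the measured TCP pose, the force and the opening at its end, in the units of the state.
- read_state(): the state, without advancing time (a new reading comes with each control period).
- read_camera(name): name is "side" or "top"; returns (picture, depth): 420x560x3 uint8, blue, green, red; 420x560 float32, m along the optical axis (not along the pixel's ray), 0 where there is no reading.
- get_calibration(name): a dict with "K" (3x3 intrinsics, pixels), "dist_coeffs" ([k1, k2, p1, p2, k3] as OpenCV has them; the pictures are not rectified), "world_from_camera" (4x4, takes a point from camera to world coordinates). Camera axes: x right, y down, z forward; pixel columns grow to the right and rows downward; lengths in m; the calibration is good to about 2 mm. A picture is of the moment at which its call begins. get_calibration takes no time and is no camera call.
- finish_job(): hands the job in, once; it reports no verdict.
Trained networks look in the newest picture that a camera, given by its name, has taken for a name from the list of things; names that differ only in an ending like _2 or _b are one class to them, and where a whole thing is asked for, a point or a joint stands for the part that bears it (a point fixed in the world has none). Each returns a list of dicts, best first, with "score" (0 to 1); they miss things now and then, are a little off and sometimes report something else, mostly with a low value. They report only what shows in the picture. A call takes as long as a camera call. They do not tell look-alikes from the thing itself.
- spot_in(camera, thing): "xyz" ([x, y, z] in m, in the coordinates of the camera as it stood for that picture, good to about 4 mm: the middle of the surface that is visible of it).
- regions_of(camera, thing): "region" (420x560 bool, what is visible of it).
The state is a dict: "time": time; "q": joint angles; "joint_vel": joint speeds; "joint_torque": joint torques, N m; "tool_pos": TCP position; "tcp_rot": TCP orientation; "wrist_force": force on the tool from outside, world axes, zero at the start; "torque": the same for the moment, N m; "width": opening from 0.0 (shut) to 1.0 (fully open).
Only numpy, scipy, OpenCV 4.12 (cv2) and the standard library are available. Lean on these libraries where they do the work, as an engineer would, in place of code of your own. Each camera call takes 0.05 s, during which the arm holds its last target. There are 200 camera calls.

## Task

Change-over at the cup machine: press the release button of the bayonet mount all the way down, then turn the forming plug anticlockwise (seen from above) up to about a quarter turn, feeling for the place where its lugs come out from under the claws (turned too far they catch again), and lift it off without forcing it. Set it down gently, upright, in the grey tray, and leave the cups, collar, oil bottle and wrench where they are.

Things in the scene. Friction and masses are not known exactly. Their poses are not given: they have to be found in the camera images.
- station: Fixed round steel deck, 260 mm diameter, top 30 mm above the table; bayonet mount in its middle, eight bolt heads (7 mm high) near its rim. Origin: centre of its underside on the table. z: mount axis, up; +x points from the axis to the release button. Load the mount lightly: turning with over about 1 N m, pulling a caught plug up or sideways with over about 20 N is forcing it.
- button_top (a point): Top centre of the release button: bright steel pin, 27 mm diameter, 80 mm from the mount axis between two low cheeks. Top starts 64 to 66 mm above the table; about 4 N sinks it to 56 mm, where it bottoms hard and stays down by itself. Only fully down (within 1.5 mm) does it count as released. Press straight down with shut fingertips, under about 25 N.
- plug: Loose aluminium forming plug, 0.35 to 0.55 kg, 92 mm high. Origin: centre of its underside, z up. Base 62 mm diameter, two lugs 22 mm wide reaching 38 mm out along +x and -x at the underside. At the start the underside is 34 mm above the table and its x lies along the station's within 3 degrees. The lugs are above the claws once the underside is 46 mm above the table.
- plug_grip (a point): Point to grip, on the plug's axis, 80 mm above its underside. The steel grip bar on the plug's flat top (52 mm diameter) is 56 mm long along the plug's x, 16 mm thick along its y, from 56 to 92 mm above the underside: pinch it across its thickness, firmly enough to turn (some 35 N).
- tray: Fixed grey open tray, 190 mm (x) by 170 mm (y), 22 mm high, walls 6 mm, floor 6 mm thick (inner floor 6 mm above the table). Origin: centre of its underside. The plug is to stand upright on its floor near the middle; the fork is higher than the walls.
- cups: Bystander: short nest of white paper cups, 74 mm diameter, 110 mm high; origin at the centre of its underside. Leave alone.
- collar: Bystander: white plastic ring, 84 mm diameter, 18 mm high; origin at the centre of its underside. Leave alone.
- oiler: Bystander: grey oil bottle, 44 mm diameter, 100 mm high; origin at the centre of its underside. Leave alone.
- wrench: Bystander: open wrench, 170 mm long, lying flat along its own x axis; origin at the centre of its underside. Leave alone.
- mount (a point): Point on the mount axis at the deck's top. Round wall 94 mm outside diameter, 15 mm high; in it two dark claws (9.5 to 15 mm over the deck) hold down the plug's lugs. They are clamped at a different, unmeasured angle each time: the plug is free only in a place about 7 degrees wide, 48 to 87 degrees anticlockwise of its start. A solid stop comes some 20 degrees too far. Clockwise never frees it.
- ejector_top (a point): Brass spring ejector, 28 mm diameter, hidden under the plug's centre; point at its top face. It pushes the plug up with about 12 N against the claws, so the turn rubs a little. When the lugs come free the downward hold on a plug pulled lightly upward (5 to 10 N) vanishes; let go there, it springs up about 5 mm by itself and stays up. Elsewhere it stays caught.
- plug_fork (a point): Middle of the locking fork: two flat prongs reaching 57.5 mm from the plug's axis along its +x, 16 to 22 mm above its underside, 26 mm wide over both; the button's tongue stands between them at the start.
Not all that is in view belongs to the job. Leave any black or turquoise look-alike of the plug alone.

How it is judged:
By the outcome, as a careful person would: the job done as asked, in the order asked, and still so for the second after the job is handed in, with the robot touching nothing.
It also fails if it takes over 72 s, if anything falls off the work surface, if the arm or the gripper's body presses on something with over 40 N, if the wrist force passes 120 N, or if a joint passes its speed limit or range.

## Working session

There is one attempt and no reset: what is moved stays moved. The work goes in short steps, Python scripts to look and compute and a tool call to move; the robot and the scene stay as the last step left them, time stands still between calls to the robot, and variables do not carry over. Pictures are saved under pics/ and viewed, on a budget of 10 in all, crops included, one or two more only if the job needs it, and the job is handed in when it is done.

Besides the shell and the picture viewer there is one more tool, called after "Emit:" as a command line: name --argument value ..., lists and objects as JSON in quotes. step_arm: Moves the arm, as the interface text tells. Its arguments: {"type":"object","properties":{"motion":{"type":"array"},"newtons":{"type":"number"}},"required":["motion"]}

```bash
mkdir -p pics
cat > h.py <<'E'
from workcell import *
import numpy as np, cv2
def w(cam,p):
    T=np.array(get_calibration(cam)["world_from_camera"]); return (T@np.r_[p,1])[:3]
E
python3 - <<'E'
from h import *
s=read_state(); print({k:np.round(v,3) for k,v in s.items()})
for c in("top","side"):
    im,d=read_camera(c); cv2.imwrite(f"pics/{c}0.png",im); np.save(f"pics/{c}0.npy",d)
    print(c,np.round(get_calibration(c)["world_from_camera"],2).tolist())
    for t in("plug","plug_grip","plug_fork","button_top","station","mount","tray","cups","collar","oiler","wrench"):
        for r in spot_in(c,t)[:3]: print(c,t,round(r["score"],2),np.round(w(c,r["xyz"]),3))
E
```

```text
{'time': np.float64(0.0), 'q': array([-1.227,  0.265,  1.605,  0.   ,  1.274, -0.037]), 'joint_vel': array([-0.   ,  0.001,  0.001,  0.001,  0.002, -0.   ]), 'joint_torque': array([-1.0000e-03, -5.1511e+01, -3.6731e+01, -0.0000e+00,  1.3000e-02,
       -0.0000e+00]), 'tool_pos': array([ 0.251, -0.626,  0.252]), 'tcp_rot': array([-3.083e+00, -5.940e-01,  1.000e-03]), 'wrist_force': array([-0.34 ,  0.74 , -0.931]), 'torque': array([ 0.05 ,  0.002, -0.   ]), 'width': np.float64(0.999)}
top [[0.03, -1.0, 0.06, 0.42], [-1.0, -0.03, -0.01, -0.11], [0.01, -0.06, -1.0, 1.26], [0.0, 0.0, 0.0, 1.0]]
top plug 0.94 [ 0.589 -0.457  0.059]
top plug 0.81 [ 0.253 -0.26   0.057]
top plug 0.78 [ 0.526 -0.192  0.091]
top plug_grip 0.97 [ 0.53  -0.189  0.09 ]
top plug_grip 0.71 [ 0.256 -0.266  0.063]
top plug_grip 0.71 [ 0.272 -0.402  0.056]
top plug_fork 0.97 [ 0.528 -0.19   0.089]
top plug_fork 0.77 [ 0.589 -0.457  0.055]
top plug_fork 0.57 [ 0.255 -0.264  0.057]
top station 0.62 [ 0.524 -0.197  0.028]
top mount 0.75 [ 0.526 -0.197  0.035]
top mount 0.32 [0.367 0.009 0.007]
top tray 0.86 [0.53  0.155 
[... 214 characters left out ...]
 [-0.01, -0.87, -0.5, 0.67], [0.0, 0.0, 0.0, 1.0]]
side plug 0.84 [ 0.523 -0.177  0.089]
side plug 0.82 [ 0.277 -0.248  0.039]
side plug 0.55 [ 0.286 -0.387  0.057]
side plug_grip 0.83 [ 0.268 -0.242  0.04 ]
side plug_grip 0.78 [ 0.52  -0.18   0.084]
side plug_grip 0.67 [ 0.586 -0.448  0.045]
side plug_fork 0.97 [ 0.528 -0.179  0.085]
side plug_fork 0.94 [ 0.589 -0.446  0.041]
side plug_fork 0.72 [ 0.269 -0.246  0.041]
side button_top 0.64 [ 0.592 -0.145  0.058]
side button_top 0.27 [ 0.504 -0.152  0.03 ]
side mount 0.83 [ 0.502 -0.151  0.031]
side tray 0.76 [0.527 0.161 0.006]
side collar 0.71 [ 0.734 -0.152  0.078]
side oiler 0.65 [ 0.743 -0.005  0.05 ]
side wrench 0.76 [0.357 0.014 0.006]
```

Run:
```python
import cv2,numpy as np
a=cv2.imread("pics/top0.png");cv2.imwrite("pics/v1.png",cv2.resize(a,(800,600)))
```

```text
(no output)
```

View pics/v1.png

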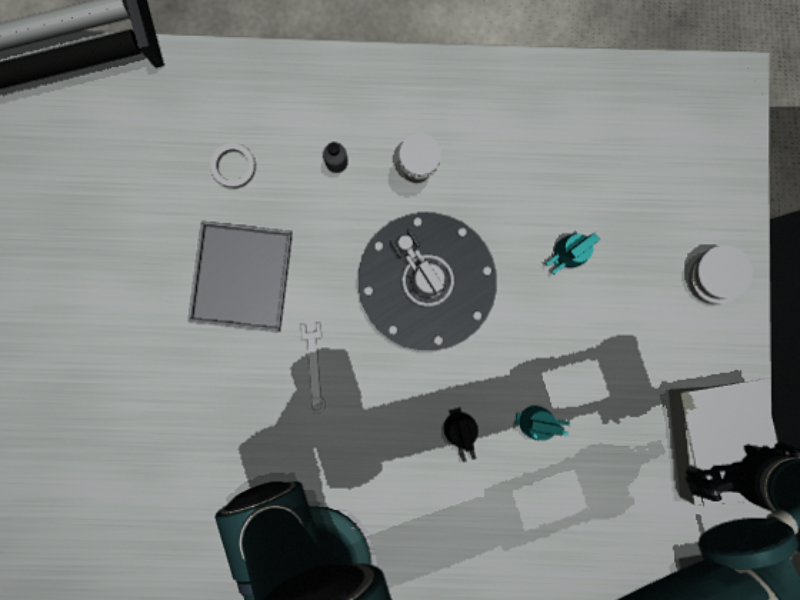

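View pics/side0.png

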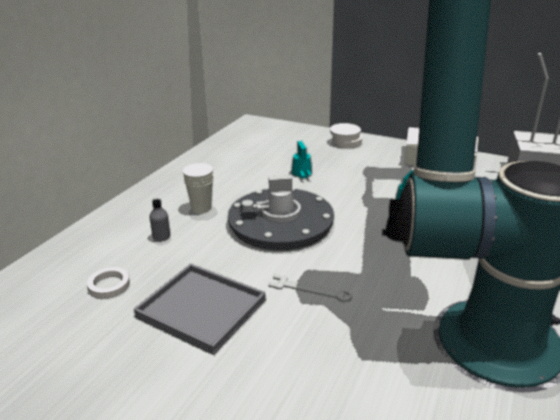

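Candidates for the plug, in v1 pixels: silver on the station deck (428,280), turquoise (573,250) and (542,422), black (460,430). Only the silver one fits, since it is bare aluminium and sits in the mount with its fork at the button (405,243). I'll measure it from depth and confirm it in a crop.

```bash
cat >> h.py <<'E'
def cloud(cam,d):
    c=get_calibration(cam);K=np.array(c["K"]);D=np.array(c["dist_coeffs"])
    v,u=np.mgrid[0:420,0:560]
    n=cv2.undistortPoints(np.stack([u,v],-1).reshape(-1,1,2).astype(float),K,D).reshape(420,560,2)
    P=np.dstack([n[...,0]*d,n[...,1]*d,d,np.ones_like(d)])
    P=(P@np.array(c["world_from_camera"]).T)[...,:3]; P[d==0]=np.nan; return P
def pix(cam,p):
    c=get_calibration(cam);T=np.linalg.inv(np.array(c["world_from_camera"]))
    q=(T@np.r_[p,1])[:3]
    return cv2.projectPoints(q.reshape(1,1,3),np.zeros(3),np.zeros(3),np.array(c["K"]),np.array(c["dist_coeffs"]))[0].ravel()
E
python3 - <<'E'
from h import *
P=cloud("top",np.load("pics/top0.npy"))
im=cv2.imread("pics/top0.png")
near=np.hypot(P[...,0]-.527,P[...,1]+.195)<.16
z=P[...,2]
def rep(n,m):
    q=P[m]; print(n,len(q),np.round(q.mean(0),4),np.round(q.min(0),3),np.round(q.max(0),3)); return q
m=near&(z>.02)&(z<.045); q=rep("deck",m)
mm=(near&(z>.02)).astype(np.uint8); cs,_=cv2.findContours(mm,0,2); c=max(cs,key=cv2.contourArea)[:,0]
pts=P[c[:,1],c[:,0]]
def circ(p):
    A=np.c_[2*p[:,:2],np.ones(len(p))];x=np.linalg.lstsq(A,(p[:,:2]**2).sum(1),rcond=None)[0];return x[:2],np.sqrt(x[2]+x[:2]@x[:2])
print("deck circle",circ(pts))
q=rep("bar",near&(z>.112)); 
if len(q)>3:
    r=cv2.minAreaRect((q[:,:2]*1000).astype(np.float32)); print(r)
    u,s,vt=np.linalg.svd(q[:,:2]-q[:,:2].mean(0),full_matrices=False); print(np.degrees(np.arctan2(vt[0,1],vt[0,0])))
rep("plugtop",near&(z>.08)&(z<.1))
b=np.hypot(P[...,0]-.592,P[...,1]+.155)<.035
q=rep("button",b&(z>.058)&(z<.075)); 
q=rep("tray",(np.hypot(P[...,0]-.53,P[...,1]-.155)<.14)&(z>.014)&(z<.04))
print(cv2.minAreaRect((q[:,:2]*1000).astype(np.float32)))
cr=im[135:255,240:360]; cv2.imwrite("pics/v3.png",cv2.resize(cr,(720,720)[:2] if 0 else (600,600),interpolation=cv2.INTER_CUBIC))
E
```

```text
deck 6414 [ 0.5261 -0.1981  0.0311] [ 0.401 -0.326  0.02 ] [ 0.657 -0.068  0.045]
deck circle (array([ 0.52921621, -0.19699005]), np.float64(0.12814040774827273))
bar 160 [ 0.529  -0.1964  0.1256] [ 0.504 -0.218  0.113] [ 0.556 -0.177  0.131]
((529.2730102539062, -196.78155517578125), (55.35407257080078, 16.727737426757812), 33.664852142333984)
-146.60159675468887
plugtop 200 [ 0.5268 -0.1938  0.0899] [ 0.502 -0.224  0.082] [ 0.555 -0.17   0.098]
button 92 [ 0.5927 -0.1541  0.0638] [ 0.56  -0.178  0.058] [ 0.609 -0.141  0.071]
tray 662 [0.5305 0.1563 0.0211] [0.428 0.063 0.014] [0.629 0.248 0.03 ]
((529.5249633789062, 154.88912963867188), (173.18067932128906, 190.3144989013672), 85.29096984863281)
```

View pics/v3.png

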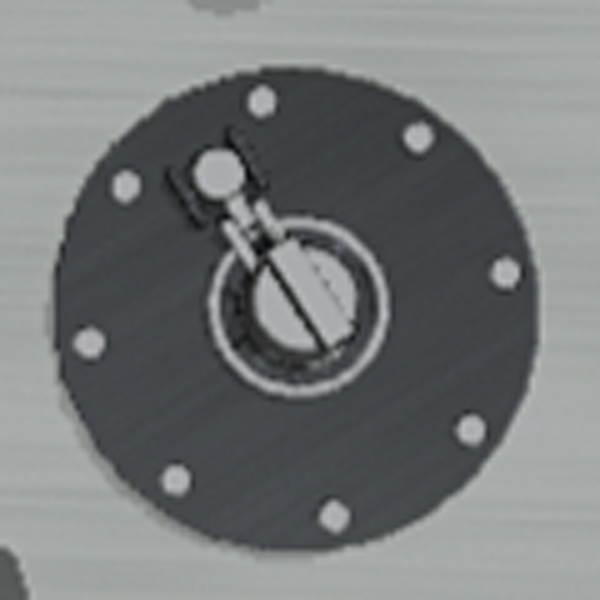

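The crop shows the silver plug in its mount, with the bar along the line to the button (crop 218,172) and the fork prongs around the tongue. I'll check the button's position against its pixel and work out the moves.

Run:
```python
from h import *
from scipy.spatial.transform import Rotation as R
a=np.radians(33.5);ax=np.array([.529,-.1967]);print("button pred",ax+.08*np.array([np.cos(a),np.sin(a)]))
print(pix("top",np.r_[ax+.08*np.array([np.cos(a),np.sin(a)]),.065]),"seen",218/5+240-.4,172/5+135-.4)
print(pix("top",[.529,-.1967,.03]), "ring centre", 299/5+240-.4,305/5+135-.4)
P=cloud("top",np.load("pics/top0.npy"));q=P[166:173,281:288].reshape(-1,3);print(np.round(np.nanmedian(q,0),4))
s=read_state();print(s["time"],s["tool_pos"],R.from_rotvec(s["tcp_rot"]).as_matrix().round(3).tolist())
```

```text
button pred [ 0.59571087 -0.15254504]
[283.55790842 168.86388862] seen 283.20000000000005 169.0
[298.85718592 196.09416909] ring centre 299.40000000000003 195.6
[ 0.5954 -0.1537  0.0645]
1.2 [ 0.25086899 -0.62663796  0.25325149] [[0.928, 0.372, -0.0], [0.372, -0.928, 0.0], [-0.0, -0.0, -1.0]]
```

Emit:
step_arm --motion '[[[0,0.043,0.045,0,0,0,2],[0,0.086,0.09,0,0,0,4],[0,0.13,0.135,0,0,0,6],[0,0.172,0.18,0,0,0,8],[0,0.215,0.225,0,0,0,10],[0,0.258,0.27,0,0,0,11.7],[0,0.301,0.315,0,0,0,11.7],[0,0.344,0.36,0,0,0,11.7]]]' --newtons 40

```text
time: 2.2
tool_pos: [0.5961, -0.2651, 0.2536]
tcp_rot: [3.008, 0.906, 0.001]
wrist_force: [0.6, -0.5, 0.8]
width: 0.001
```

Emit:
step_arm --motion '[[[0,0,0.056,0,0,0,0],[0,-0.0003,0.1121,-0.02,0,0,0],[0,-0.0003,0.1121,-0.06,0,0,0],[0,-0.0003,0.1121,-0.1,0,0,0],[0,-0.0003,0.1121,-0.13,0,0,0],[0,-0.0003,0.1121,-0.15,0,0,0],[0,-0.0003,0.1121,-0.155,0,0,0],[0,-0.0003,0.1121,-0.155,0,0,0]]]'

```text
time: 3.2
tool_pos: [0.5964, -0.1532, 0.0992]
tcp_rot: [3.007, 0.905, 0.002]
wrist_force: [0.4, -0.3, 0.4]
width: -0.001
```

Emit:
step_arm --motion '[[[0,-0.0007,0,-0.005,0,0,0],[0,-0.0007,0,-0.009,0,0,0],[0,-0.0007,0,-0.012,0,0,0],[0,-0.0007,0,-0.015,0,0,0],[0,-0.0007,0,-0.017,0,0,0],[0,-0.0007,0,-0.019,0,0,0],[0,-0.0007,0,-0.02,0,0,0],[0,-0.0007,0,-0.02,0,0,0]]]'

```text
time: 4.2
tool_pos: [0.5958, -0.1533, 0.0791]
tcp_rot: [3.007, 0.905, 0.002]
wrist_force: [-0.8, -0.9, 2.4]
width: -0.001
```

Emit:
step_arm --motion '[[[0,0,0,-0.0005,0,0,0],[0,0,0,-0.001,0,0,0],[0,0,0,-0.001,0,0,0],[0,0,0,-0.0013,0,0,0],[0,0,0,-0.0013,0,0,0],[0,0,0,-0.0015,0,0,0],[0,0,0,-0.0015,0,0,0],[0,0,0,-0.0015,0,0,0]]]'

```text
time: 5.2
tool_pos: [0.5958, -0.1533, 0.078]
tcp_rot: [3.007, 0.905, 0.002]
wrist_force: [-2.7, 0.5, 4.8]
width: -0.003
```

Emit:
step_arm --motion '[[[0,0,0,-0.0006,0,0,0],[0,0,0,-0.0006,0,0,0],[0,0,0,-0.001,0,0,0],[0,0,0,-0.001,0,0,0],[0,0,0,-0.001,0,0,0],[0,0,0,-0.0013,0,0,0],[0,0,0,-0.0013,0,0,0],[0,0,0,-0.0013,0,0,0]]]'

```text
time: 6.2
tool_pos: [0.5959, -0.1533, 0.0779]
tcp_rot: [3.007, 0.905, 0.002]
wrist_force: [-3.4, 0.1, 10.6]
width: -0.0
```

Emit:
step_arm --motion '[[[0,0,0,0.04,0,0,0],[0,0,0,0.08,0,0,0],[0.045,0,0,0.1,0,0,0],[0.045,-0.03,-0.02,0.1,0,0,0],[0.045,-0.0669,-0.0434,0.1,0,0,0],[0.045,-0.0669,-0.0434,0.1,0,0,0],[0.045,-0.0669,-0.0434,0.08,0,0,0],[0.045,-0.0669,-0.0434,0.06,0,0,0]]]'

```text
time: 7.2
tool_pos: [0.5296, -0.1964, 0.137]
tcp_rot: [3.007, 0.905, 0.003]
wrist_force: [-0.1, 0.2, 0.1]
width: 0.528
```

Run:
```python
from h import *
s=read_state();print(s["time"],s["tool_pos"],s["wrist_force"],s["width"])
for c in ("top","side"):
    im,d=read_camera(c);P=cloud(c,d)
    if c=="top":
        q=P[166:173,281:288];print("button",np.nanmedian(q.reshape(-1,3),0))
    cv2.imwrite(f"pics/{c}1.png",im)
b=cv2.imread("pics/side1.png")[150:260,200:350]
cv2.imwrite("pics/v4.png",cv2.resize(b,(750,550),interpolation=2))
```

```text
7.2 [ 0.52955322 -0.19644385  0.13703107] [-0.14598922  0.16506362  0.0837865 ] 0.5275009120455759
button [ 0.53169581 -0.13672031  0.49901756]
```

View pics/v4.png

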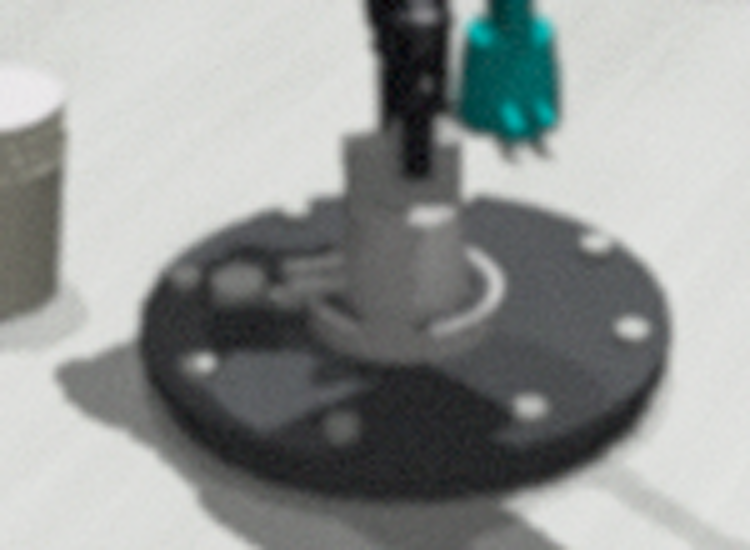

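The picture shows the fingers straddling the bar (crop 415,150), with the button sunk beside the fork (240,280). I'll go down and grip.

Emit:
step_arm --motion '[[[0.045,-0.0003,-0.0003,-0.01,0,0,0],[0.045,-0.0003,-0.0003,-0.02,0,0,0],[0.045,-0.0003,-0.0003,-0.02,0,0,0],[0.01,-0.0003,-0.0003,-0.02,0,0,0],[0.0,-0.0003,-0.0003,-0.02,0,0,0],[0.0,-0.0003,-0.0003,-0.02,0,0,0],[0.0,-0.0003,-0.0003,-0.02,0,0,0],[0.0,-0.0003,-0.0003,-0.02,0,0,0]]]' --newtons 45

```text
time: 8.3
tool_pos: [0.5278, -0.1963, 0.1154]
tcp_rot: [-3.007, -0.906, 0.002]
wrist_force: [1.3, -2.5, 3.4]
width: 0.18
```

Run:
```python
from h import *
s=read_state();print({k:np.round(s[k],3).tolist() for k in s})
```

```text
{'time': 8.3, 'q': [-0.4, 0.181, 1.976, -0.0, 0.986, 0.586], 'joint_vel': [0.001, 0.001, 0.001, -0.002, 0.001, -0.0], 'joint_torque': [0.969, -39.987, -29.256, 0.492, 0.604, -0.011], 'tool_pos': [0.528, -0.196, 0.115], 'tcp_rot': [-3.007, -0.906, 0.002], 'wrist_force': [1.322, -2.474, 3.395], 'torque': [-0.442, -0.137, -0.024], 'width': 0.18}
```

Emit:
step_arm --motion '[[[0.0,0.0004,-0.0002,0.0,0,0,5],[0.0,0.0004,-0.0002,0,0,0,10],[0.0,0.0004,-0.0002,0,0,0,16],[0.0,0.0004,-0.0002,0,0,0,22],[0.0,0.0004,-0.0002,0,0,0,28],[0.0,0.0004,-0.0002,0,0,0,34],[0.0,0.0004,-0.0002,0,0,0,39],[0.0,0.0004,-0.0002,0,0,0,42]]]'

```text
time: 9.3
tool_pos: [0.5283, -0.1963, 0.1154]
tcp_rot: [-2.482, -1.925, 0.002]
wrist_force: [1.4, -0.4, 1.9]
width: 0.18
```

```bash
cat > st.py <<'E'
from h import *
from scipy.spatial.transform import Rotation as R
s=read_state();M=R.from_rotvec(s["tcp_rot"]).as_matrix()
print(s["time"],"pos",np.round(s["tool_pos"],4),"psi-33.5=",round(np.degrees(np.arctan2(M[1,0],M[0,0]))-33.5,2),"F",np.round(s["wrist_force"],1),"T",np.round(s["torque"],2),"w",round(s["width"]*85.4,1),"tau6",round(s["joint_torque"][5],3))
E
python3 st.py
```

```text
9.3 pos [ 0.5283 -0.1963  0.1154] psi-33.5= 42.11 F [ 1.4 -0.4  1.9] T [-0.26 -0.2  -0.16] w 15.4 tau6 0.205
```

Emit:
step_arm --motion '[[[0.0,0,0,0.0003,0,0,0.5],[0.0,0,0,0.0006,0,0,1],[0.0,0,0,0.0009,0,0,1.5],[0.0,0,0,0.0009,0,0,2],[0.0,0,0,0.0009,0,0,2.5],[0.0,0,0,0.0009,0,0,3],[0.0,0,0,0.0009,0,0,3.5],[0.0,0,0,0.0009,0,0,3.5]]]'

```text
time: 10.3
tool_pos: [0.5283, -0.1961, 0.1155]
tcp_rot: [-2.422, -2.0, 0.002]
wrist_force: [4.9, -2.3, -8.6]
width: 0.176
```

```bash
python3 st.py
```

```text
10.3 pos [ 0.5283 -0.1961  0.1155] psi-33.5= 45.61 F [ 4.9 -2.3 -8.6] T [-0.6  -0.87 -0.3 ] w 15.1 tau6 -0.311
```

Emit:
step_arm --motion '[[[0.0,0,0,0.0008,0,0,0.5],[0.0,0,0,0.0008,0,0,1],[0.0,0,0,0.0008,0,0,1.5],[0.0,0,0,0.0008,0,0,2],[0.0,0,0,0.0008,0,0,2.5],[0.0,0,0,0.0008,0,0,3],[0.0,0,0,0.0008,0,0,3.5],[0.0,0,0,0.0008,0,0,3.5]]]'

```text
time: 11.3
tool_pos: [0.5285, -0.1961, 0.1156]
tcp_rot: [-2.36, -2.073, 0.001]
wrist_force: [5.3, -2.8, -9.6]
width: 0.179
```

Emit:
step_arm --motion '[[[0.0,0,0,0.0007,0,0,0.5],[0.0,0,0,0.0007,0,0,1],[0.0,0,0,0.0007,0,0,1.5],[0.0,0,0,0.0007,0,0,2],[0.0,0,0,0.0007,0,0,2.5],[0.0,0,0,0.0007,0,0,3],[0.0,0,0,0.0007,0,0,3.5],[0.0,0,0,0.0007,0,0,3.5]]]'

```text
time: 12.3
tool_pos: [0.5287, -0.196, 0.1156]
tcp_rot: [-2.296, -2.144, 0.0]
wrist_force: [5.3, -1.9, -8.6]
width: 0.178
```

```bash
python3 st.py
```

```text
12.3 pos [ 0.5287 -0.196   0.1156] psi-33.5= 52.6 F [ 5.3 -1.9 -8.6] T [-0.64 -1.03 -0.33] w 15.2 tau6 -0.333
```

Emit:
step_arm --motion '[[[0.0,0,0,0.0007,0,0,0.5],[0.0,0,0,0.0007,0,0,1],[0.0,0,0,0.0007,0,0,1.5],[0.0,0,0,0.0007,0,0,2],[0.0,0,0,0.0007,0,0,2.5],[0.0,0,0,0.0007,0,0,3],[0.0,0,0,0.0007,0,0,3.5],[0.0,0,0,0.0007,0,0,3.5]]]'

```text
time: 13.3
tool_pos: [0.5289, -0.1959, 0.1157]
tcp_rot: [2.229, 2.214, 0.0]
wrist_force: [5.7, -1.7, -9.2]
width: 0.181
```

Emit:
step_arm --motion '[[[0.0,0,0,0.0007,0,0,0.5],[0.0,0,0,0.0007,0,0,1],[0.0,0,0,0.0007,0,0,1.5],[0.0,0,0,0.0007,0,0,2],[0.0,0,0,0.0007,0,0,2.5],[0.0,0,0,0.0007,0,0,3],[0.0,0,0,0.0007,0,0,3.5],[0.0,0,0,0.0007,0,0,3.5]]]'

```text
time: 14.3
tool_pos: [0.5291, -0.1959, 0.1159]
tcp_rot: [2.16, 2.281, 0.001]
wrist_force: [5.1, -2.3, -8.3]
width: 0.176
```

Emit:
step_arm --motion '[[[0.0,0,0,0.0007,0,0,0.5],[0.0,0,0,0.0007,0,0,1],[0.0,0,0,0.0007,0,0,1.5],[0.0,0,0,0.0007,0,0,2],[0.0,0,0,0.0007,0,0,2.5],[0.0,0,0,0.0007,0,0,3],[0.0,0,0,0.0007,0,0,3.5],[0.0,0,0,0.0007,0,0,3.5]]]'

```text
time: 15.3
tool_pos: [0.5292, -0.196, 0.117]
tcp_rot: [2.089, 2.346, 0.001]
wrist_force: [3.1, -1.3, -3.9]
width: 0.178
```

```bash
python3 st.py
```

```text
15.3 pos [ 0.5292 -0.196   0.117 ] psi-33.5= 63.13 F [ 3.1 -1.3 -3.9] T [-0.39 -0.67 -0.13] w 15.2 tau6 -0.139
```

Emit:
step_arm --motion '[[[0.0,0,0,0.0,0,0,0.5],[0.0,0,0,0.0,0,0,1],[0.0,0,0,0,0,0,1.5],[0.0,0,0,0,0,0,1.7],[0.0,0,0,0.0004,0,0,1.7],[0.0,0,0,0.0007,0,0,1.7],[0.0,0,0,0.001,0,0,1.7],[0.0,0,0,0.001,0,0,1.7]]]'

```text
time: 16.3
tool_pos: [0.5295, -0.1961, 0.1181]
tcp_rot: [2.054, 2.376, 0.002]
wrist_force: [3.0, -1.0, 2.8]
width: 0.183
```

```bash
python3 st.py
```

```text
16.3 pos [ 0.5295 -0.1961  0.1181] psi-33.5= 64.83 F [ 3.  -1.   2.8] T [-0.09 -0.48 -0.01] w 15.6 tau6 -0.031
```

Emit:
step_arm --motion '[[[0.0,0,0,0.0005,0,0,0],[0.0,0,0,0.001,0,0,0],[0.0,0,0,0.0015,0,0,0],[0.0,0,0,0.002,0,0,0],[0.0,0,0,0.0025,0,0,0],[0.0,0,0,0.003,0,0,0],[0.0,0,0,0.0035,0,0,0],[0.0,0,0,0.0035,0,0,0]]]'

```text
time: 17.3
tool_pos: [0.5292, -0.196, 0.1206]
tcp_rot: [2.054, 2.376, 0.001]
wrist_force: [4.8, -2.0, -6.6]
width: 0.183
```

```bash
python3 st.py
```

```text
17.3 pos [ 0.5292 -0.196   0.1206] psi-33.5= 64.83 F [ 4.8 -2.  -6.6] T [-0.45 -1.1  -0.01] w 15.6 tau6 -0.007
```

Emit:
step_arm --motion '[[[0.0,0.0002,0,0.0003,0,0,0],[0.0,0.0004,-0.0001,0.0006,0,0,0],[0.0,0.0005,-0.0002,0.001,0,0,0],[0.0,0.0005,-0.0002,0.0013,0,0,0],[0.0,0.0005,-0.0002,0.0016,0,0,0],[0.0,0.0005,-0.0002,0.0016,0,0,0],[0.0,0.0005,-0.0002,0.0016,0,0,0],[0.0,0.0005,-0.0002,0.0016,0,0,0]]]'

```text
time: 18.3
tool_pos: [0.5294, -0.1961, 0.1221]
tcp_rot: [-2.054, -2.377, -0.001]
wrist_force: [2.9, -1.0, -6.3]
width: 0.181
```

```bash
python3 st.py
```

```text
18.3 pos [ 0.5294 -0.1961  0.1221] psi-33.5= 64.83 F [ 2.9 -1.  -6.3] T [-0.41 -0.62  0.04] w 15.5 tau6 0.035
```

Emit:
step_arm --motion '[[[0.0,0.0003,0,0.001,0,0,0],[0.0,0.0003,0,0.002,0,0,0],[0.0,0.0003,0,0.003,0,0,0],[0.0,0.0003,0,0.004,0,0,0],[0.0,0.0003,0,0.0055,0,0,0],[0.0,0.0003,0,0.007,0,0,0],[0.0,0.0003,0,0.008,0,0,0],[0.0,0.0003,0,0.008,0,0,0]]]'

```text
time: 19.3
tool_pos: [0.5296, -0.196, 0.1302]
tcp_rot: [-2.054, -2.377, -0.001]
wrist_force: [0.1, 0.1, -4.2]
width: 0.179
```

```bash
python3 st.py
```

```text
19.3 pos [ 0.5296 -0.196   0.1302] psi-33.5= 64.83 F [ 0.1  0.1 -4.2] T [-0.02 -0.02  0.03] w 15.3 tau6 -0.0
```

Emit:
step_arm --motion '[[[0.0,0,0,0.02,0,0,0],[0.0,0,0,0.05,0,0,0],[0.0,0,0.02,0.07,0,0,0],[0.0,0,0.06,0.07,0,0,0],[0.0,0,0.11,0.07,0,0,0],[0.0,0,0.16,0.07,0,0,0],[0.0,0,0.21,0.07,0,0,0],[0.0,0,0.25,0.07,0,0,0]]]'

```text
time: 20.3
tool_pos: [0.5286, 0.0568, 0.2002]
tcp_rot: [-2.052, -2.377, -0.001]
wrist_force: [0.5, -0.4, -5.0]
width: 0.183
```

Emit:
step_arm --motion '[[[0.0,0,0.04,0,0,0,0],[0.0,0,0.08,0,0,0,0],[0.0,0,0.1,-0.005,0,0,0],[0.0,0,0.1,-0.02,0,0,0],[0.0,0,0.1,-0.045,0,0,0],[0.0,0,0.1,-0.07,0,0,0],[0.0,0,0.1,-0.085,0,0,0],[0.0,0,0.1,-0.085,0,0,0]]]'

```text
time: 21.3
tool_pos: [0.527, 0.1557, 0.1132]
tcp_rot: [-2.052, -2.375, 0.005]
wrist_force: [-0.1, -0.1, -4.3]
width: 0.178
```

Run:
```python
import st
from h import *
im,d=read_camera("side");cv2.imwrite("pics/v5.png",im)
```

```text
21.3 pos [0.527  0.1557 0.1132] psi-33.5= 64.85 F [-0.1 -0.1 -4.3] T [-0.02  0.05  0.01] w 15.2 tau6 -0.001
```

View pics/v5.png

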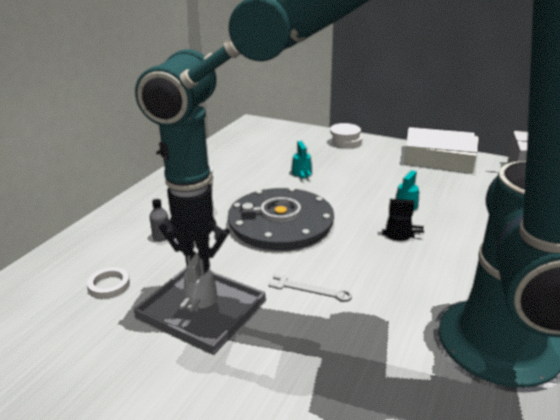

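The plug hangs upright over the tray (200,285), and the mount is empty with the brass ejector showing (280,209). Lowering it now.

Emit:
step_arm --motion '[[[0.0,0.002,0,-0.005,0,0,0],[0.0,0.002,0,-0.011,0,0,0],[0.0,0.002,0,-0.016,0,0,0],[0.0,0.002,0,-0.019,0,0,0],[0.0,0.002,0,-0.021,0,0,0],[0.0,0.002,0,-0.0225,0,0,0],[0.0,0.002,0,-0.0235,0,0,0],[0.0,0.002,0,-0.0235,0,0,0]]]'

```text
time: 22.35
tool_pos: [0.5302, 0.1562, 0.0911]
tcp_rot: [-2.052, -2.376, 0.001]
wrist_force: [0.0, -0.1, -4.6]
width: 0.18
```

Emit:
step_arm --motion '[[[0.0,0,0,-0.0003,0,0,0],[0.0,0,0,-0.0006,0,0,0],[0.0,0,0,-0.0009,0,0,0],[0.0,0,0,-0.0012,0,0,0],[0.0,0,0,-0.0015,0,0,0],[0.0,0,0,-0.0018,0,0,0],[0.0,0,0,-0.0021,0,0,0],[0.0,0,0,-0.0021,0,0,0]]]'

```text
time: 23.35
tool_pos: [0.5302, 0.1562, 0.089]
tcp_rot: [-2.052, -2.376, 0.001]
wrist_force: [-0.0, 0.5, -5.3]
width: 0.181
```

Emit:
step_arm --motion '[[[0.0,0,0,-0.0003,0,0,0],[0.0,0,0,-0.0006,0,0,0],[0.0,0,0,-0.0009,0,0,0],[0.0,0,0,-0.0012,0,0,0],[0.0,0,0,-0.0015,0,0,0],[0.0,0,0,-0.0018,0,0,0],[0.0,0,0,-0.0018,0,0,0],[0.0,0,0,-0.0018,0,0,0]]]'

```text
time: 24.35
tool_pos: [0.5303, 0.1563, 0.0875]
tcp_rot: [-2.052, -2.376, 0.001]
wrist_force: [-0.8, 0.1, -0.3]
width: 0.178
```

Emit:
step_arm --motion '[[[0.019,0,0,0,0,0,0],[0.025,0,0,0,0,0,0],[0.035,0,0,0,0,0,0],[0.045,0,0,0,0,0,0],[0.045,0,0,0,0,0,0],[0.045,0,0,0.015,0,0,0],[0.045,0,0,0.05,0,0,0],[0.045,0,0,0.1,0,0,0]]]'

```text
time: 25.35
tool_pos: [0.5292, 0.156, 0.188]
tcp_rot: [-2.051, -2.375, 0.005]
wrist_force: [1.1, -0.3, 0.2]
width: 0.528
```

Emit:
step_arm --motion '[[[0.045,0,0,0.05,0,0,0],[0.045,-0.03,-0.03,0.09,0,0,0],[0.045,-0.06,-0.08,0.1,0,0,0],[0.045,-0.08,-0.13,0.1,0,0,0],[0.045,-0.08,-0.18,0.1,0,0,0],[0.045,-0.08,-0.23,0.1,0,0,0],[0.045,-0.08,-0.28,0.1,0,0,0],[0.045,-0.08,-0.33,0.1,0,0,0]]]'

```text
time: 26.35
tool_pos: [0.449, -0.1757, 0.2895]
tcp_rot: [-2.053, -2.376, 0.003]
wrist_force: [0.7, 0.5, -0.3]
width: 0.53
```

Emit:
step_arm --motion '[[[0.045,0,-0.05,0,0,0,0],[0.045,0,-0.1,0,0,0,0],[0.045,0,-0.15,0,0,0,0],[0.045,0,-0.2,0,0,0,0],[0.045,0,-0.25,0,0,0,0],[0.045,0,-0.28,0,0,0,0],[0.045,0,-0.28,0,0,0,0],[0.045,0,-0.28,0,0,0,0]]]'

```text
time: 27.35
tool_pos: [0.449, -0.4551, 0.29]
tcp_rot: [-2.053, -2.376, 0.003]
wrist_force: [0.4, 0.8, -0.4]
width: 0.528
```

Run:
```python
import st
from h import *
im,d=read_camera("top");P=cloud("top",d)
m=(np.hypot(P[...,0]-.53,P[...,1]-.155)<.06)&(P[...,2]>.085);print("bar",m.sum(),P[m].mean(0),P[m].max(0))
print("button",np.nanmedian(P[166:173,281:288].reshape(-1,3),0))
im2,_=read_camera("side")
a=cv2.resize(im[80:320,100:400],(500,400));b=cv2.resize(im2[140:370,60:380],(500,360))
cv2.imwrite("pics/v6.png",cv2.resize(np.vstack([a,b]),(400,600)))
```

```text
27.35 pos [ 0.449  -0.4551  0.29  ] psi-33.5= 64.84 F [ 0.4  0.8 -0.4] T [-0.   -0.03  0.02] w 45.1 tau6 -0.002
bar 165 [0.52796302 0.15682036 0.09680896] [0.5392244  0.18565527 0.10307238]
button [ 0.59665159 -0.15403972  0.05644057]
```

View pics/v6.png

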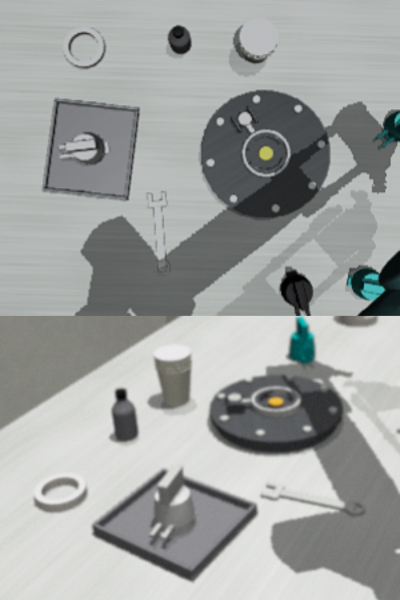

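The plug stands upright near the middle of the tray (85,148). The mount is empty, the button is down at 56.4 mm, the other things are where they were, and the arm is clear. Handing in.

```bash
python3 -c "
from h import *
print(finish_job())"
```

```text
the job is handed in; nothing more can be done
None
```

The forming plug is off the mount and standing upright in the tray, and the job was handed in at about 27.5 s of the 72 s allowed.

- **Button:** I pressed it with shut fingertips until it bottomed, at about 11 N. It stayed down; the depth camera read its top at 56.4 mm.
- **Turning the plug:** I gripped the bar at 45 N and turned anticlockwise while pulling up with about 9 N. The downward hold vanished at 63–65°. The torque readings taken during the turn were no more than about 0.33 N m.
- **Lifting off:** The plug came up with about 4–7 N. The weight read about 4.3 N, roughly 0.43 kg, which fits the plug.
- **Placing:** I lowered it until the tray took its weight, opened the fingers slowly and backed away.

The last pictures show the plug upright near the tray's middle: bar centre at (0.528, 0.157), top at about 98 mm. They also show the mount empty and the cups, collar, oil bottle, wrench and look-alikes apparently where they were. The arm was well clear.

No check failed or disagreed. The only oddity was a 3–6 N sideways reading while turning and starting the lift. It was well under the 20 N limit and disappeared once the plug was free.

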